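# Present a swab tube to the no-contact label reader

## Robot

A 6-joint arm with a two-finger parallel gripper is mounted at the origin on a cart in front of the work surface, level with it; the furniture and walls round the work are solid. World frame = base frame: x ahead of the robot, y to its left, z up, the work surface at z = 0. Lengths are in m, angles in rad, forces in N, time in s.
With the tool pointing down it reaches from about 0.3 to 0.775 m from the base axis. Payload 14.6 kg.
Tool frame: the origin (TCP) lies at the very end of the fingers, on their centre line; the grasp point (between the pads) lies 19 mm behind it; z points along the fingers, y is the direction in which the jaws open and shut (so a half turn about z gives the same grasp; the last joint's range is limited). The gripper opens to 94 mm and grips with 3 to 60 N. Pads are 16 mm wide; open, the fingers measure 119 mm over their backs; the gripper's body (75 mm by 177 mm) begins 78 mm behind the grasp point.
Start: joints at [-1.174, 0.3, 1.521, -0, 1.321, -0.067], TCP at [0.246, -0.492, 0.205] pointing down, gripper open.
Joint ranges: [-3.03, 3.03], [-0.79, 2.21], [0.23, 2.52], [-1.04, 4.18], [0, 3.07], [-2.55, 2.55]. Speed limits (rad/s): [2.22, 2.22, 2.57, 3.14, 3.14, 3.14].

## Interface

Orientations are given as [roll, pitch, yaw] about the fixed x, y, z axes, in that order (R = Rz(yaw) Ry(pitch) Rx(roll)).
In Python, from station import ctrl, eyes gives the robot as it stands.
- The arm moves only by the tool jog_arm, never from a script. Its argument "moves" is a list of rows, each a list of 3 entries, a list of its own where there are three numbers: the shift along the world's x, y, z in mm, then the turn, a rotation vector about the world's x, y, z in units of 5 degrees (1.0 is 5 degrees), then the finger opening in mm, from 0 to 94. In form: [[[tx, ty, tz], [wx, wy, wz], jaw], ...]. A call has 1 to 5 rows; each row is the pose to reach, as a shift and turn from the pose commanded when the call began; what a row does not reach only later rows make up. A row lasts 1/12 s, in which the tool goes at most 41.7 mm and 7.16 degrees, less where a joint would pass 70% of its speed; a pose out of reach is approached as far as the arm can. A call with a gripper value outside its range is refused whole. The fingers move at their own pace and stop on an object; "squeeze" is the grip in N (left out, the last holds). Time passes only in rows, so rows that repeat a pose let the fingers close. It gives the time, the measured TCP pose, the force and the opening at its end, in the units of the state.
- ctrl.get_obs(): the state, without advancing time (a new reading comes with each control period).
- eyes.camera(name): name is "side" or "top"; returns a dict with "frame" (420x560x3 uint8, red, green, blue), "vertical_fov" (degrees; the focal length in pixels is half the picture's height over the tangent of half this angle, whatever the lens; pixels are square), "cx", "cy" (the principal point, pixels), "eye" and "attitude" of the camera in the world. Camera axes: x right, y down, z forward; pixel columns grow to the right and rows downward; lengths in m; the calibration is good to about 2 mm. A picture is of the moment at which its call begins. There is no depth.
- ctrl.hand_in(): hands the job in, once; it reports no verdict.
The state is a dict: "time_s": time; "qpos": joint angles; "joint_vel": joint speeds; "tau": joint torques, N m; "ee_pos": TCP position; "eef_rot": TCP orientation; "force": force on the tool from outside, world axes, zero at the start; "moment": the same for the moment, N m; "grip_width": finger opening in m.
Only numpy, scipy, OpenCV 4.12 (cv2) and the standard library are available. Lean on these libraries where they do the work, as an engineer would, in place of code of your own. Each camera call takes 0.05 s, during which the arm holds its last target.

## Task

Somebody left the little box of cover slips standing on the window of the label reader: lift it off and set it down the right way up on the bench, off the reader. Then pick up the swab tube and carry it over the bottles and the reader's guard to the reader, and finish while still holding it there: level, lying lengthwise along the window and centred over it, its underside hovering about 15 mm above the window, with neither the tube nor the gripper touching the reader (the tube must never touch the reader or its guard). Leave the other things on the bench where they are.

Things in the scene. Friction and masses are not known exactly. Their poses are not given: they have to be found in the camera images.
- reader: label reader, fixed: white housing 200 x 150 mm, 40 mm high, long black window in its top. A grey metal guard, rim 78 mm above the bench, stands round three sides: along -y (83 mm from the centre line) and at both ends (x = -117 and +117 mm); the +y side is open. Origin: centre of its underside, on the bench; x along the window, z up. Position and yaw (within 0.35 rad) vary
- window (a point): centre of the window's surface on the reader, 40 mm above the bench; the window is 170 mm long (along x) and 36 mm wide (along y), flush with the flat top; x along the window, z up
- slip_box_center (a point): centre of the small box of cover slips (31 x 31 mm, 20 mm high, about 30 g), 10 mm above its underside; z up. At the start it stands on the window, up to 40 mm off its middle lengthwise, at any yaw
- swab_center (a point): centre of the transport swab tube, a 15 mm thick straight white tube with a coloured cap, 146 mm long, about 20 g, lying on the right part of the bench (centre 7.5 mm above its underside); its y axis runs along the tube. To grip across it, close the fingers along its x axis. It may change places with the marker pen
- marker: all-black marker pen, 14 x 138 x 16 mm, lying on the bench at the right at least 100 mm from the swab tube; a bystander. Origin at the middle of its underside, y along it
- bottle_a: dark culture bottle with screw cap, 44 mm wide, 105 mm high, standing near the middle of the bench in front of the tube racks; a bystander. Origin at its underside
- bottle_b: white wash bottle, 43 mm wide, 104 mm high, standing beside the culture bottle; a bystander. Origin at its underside
- cup: sample cup with screw lid, 64 mm wide, 62 mm high; a bystander. Origin at its underside
- timer: white timer lying on its back, 60 x 64 x 19 mm; a bystander. Origin at its underside
- vial: small capped vial, 25 mm wide, 62 mm high, towards the back; a bystander. Origin at its underside
Mind the look-alikes: they are no part of the job. Of the things like the part that bears slip_box_center, leave any that is orange; of the rest the smaller one is meant.

How it is judged:
On the way, in this order (a step that is already met when the one before it is completed fails the run):
1. the box of cover slips is lifted clear of the reader (12 mm or more above its top) (height (world z) of slip_box_center above 0.062 m), for 0.1 s.
2. the box of cover slips stands upright on the bench, off the reader and let go (height (world z) of slip_box_center below 0.014 m and angle between slip_box_center's own z axis and vertical below 0.12 rad and contact force between slip_box and reader below 0.05 N and contact force between the fingers and slip_box below 0.05 N and linear speed of slip_box below 0.03 m/s), for 0.3 s.
At the end, for the whole second after the job is handed in: Tube gripped and still, centre within 15 mm lengthwise and 10 mm sideways of the window centre, axis within 8 degrees of the window's, underside 4 to 30 mm above it; tube and gripper do not touch the reader; slip box upright on the bench, released, at rest, not touching the reader (all of step 2 and x of swab_center in the frame of window between -0.015 and 0.015 m and y of swab_center in the frame of window between -0.01 and 0.01 m and z of swab_center in the frame of window between 0.0115 and 0.0375 m and angle between the y axis of swab_center and the x axis of window, either way round below 0.14 rad and contact force between swab and reader below 0.05 N and contact force between each of the arm, the fingers and reader below 0.5 N and contact force between swab and slip_box below 0.05 N and contact force between the fingers and swab above 0.5 N and linear speed of swab below 0.03 m/s); the arm keeps its last pose, push and grip.
It fails at once if the swab tube touches the reader or its guard (contact force between swab and reader above 0.3 N).
It fails at once if a bystander is moved more than 30 mm or knocked over (distance of any of marker, bottle_a, bottle_b, cup, timer, vial from where it was at the start of the episode above 0.03 m or angle between any of marker, bottle_a, bottle_b, cup, timer, vial's own z axis and vertical above 0.5 rad).
It also fails if it takes over 58 s, if anything falls off the work surface, if the arm or the gripper's body presses on something with over 40 N, if the wrist force passes 120 N, or if a joint passes its speed limit or range.

## Working session

There is one attempt and no reset: what is moved stays moved. The work goes in short steps, Python scripts to look and compute and a tool call to move; the robot and the scene stay as the last step left them, time stands still between calls to the robot, and variables do not carry over. Pictures are saved under pics/ and viewed, and the job is handed in when it is done.

Besides the shell and the picture viewer there is one more tool, called after ">>>" as name([rows], argument=value, ...), one row to a line, values as JSON. jog_arm: Moves the arm, as the interface text tells. Its arguments: {"type":"object","properties":{"moves":{"type":"array","items":{"type":"array"}},"squeeze":{"type":"number"}},"required":["moves"]}

```bash
mkdir -p pics; ls; python3 - <<'E'
from station import ctrl, eyes
import cv2,numpy as np
o=ctrl.get_obs();print(o)
for n in("side","top"):
    c=eyes.camera(n)
    cv2.imwrite(f"pics/{n}0.png",c["frame"][:,:,::-1])
    print(n,{k:v for k,v in c.items() if k!="frame"})
E
```

```text
pics
{'time_s': 0.0, 'qpos': array([-1.17363059e+00,  3.00463698e-01,  1.52158779e+00, -2.28249884e-05,
        1.32072242e+00, -6.66381492e-02]), 'joint_vel': array([-0.0010927 ,  0.00213682, -0.00223922,  0.00076286,  0.00090218,
        0.00079847]), 'tau': array([-1.93436535e-03, -5.31810093e+01, -3.52743566e+01,  7.06798607e-02,
        2.42807984e-02, -8.39719291e-05]), 'ee_pos': array([ 0.24591203, -0.4916582 ,  0.20488756]), 'eef_rot': array([-3.14041255e+00, -5.65989006e-05,  4.63809519e-01]), 'force': array([ 0.21937229,  0.47829304, -0.78099648]), 'moment': array([ 0.00645876, -0.04173894,  0.02084207]), 'grip_width': 0.09411796824755411}
side {'vertical_fov': 47.824590284554674, 'cx': 279.3439524430902, 'cy': 214.58583911592726, 'eye': array([0.35539229, 1.14311216, 1.10081398]), 'attitude': array([-2.30409041, -0.00564482, -2.94144877])}
top {'vertical_fov': 53.400821693338095, 'cx': 273.95795621404454, 'cy': 211.98715548309275, 'eye': array([0.47434436, 0.00785691, 1.4065643 ]), 'attitude': array([-3.07414586, -0.02161546, -1.55777063])}
```

View pics/top0.png

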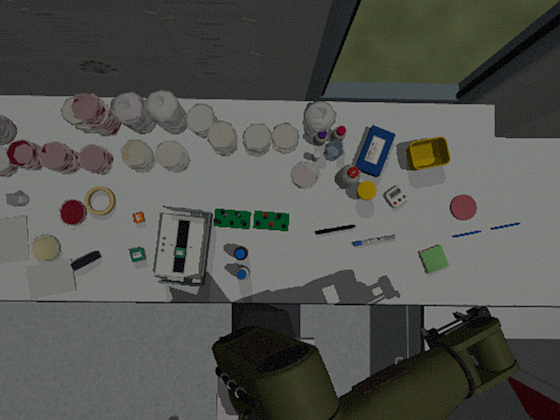

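View pics/side0.png

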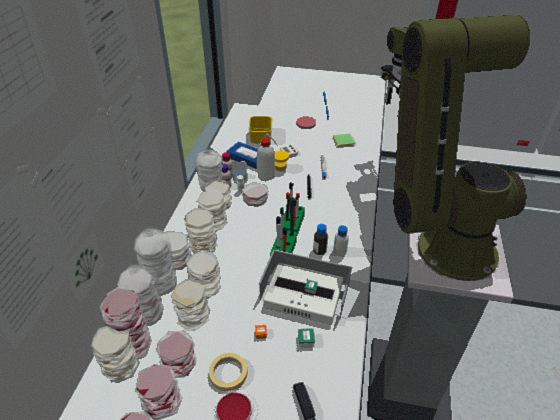

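```bash
cat > h.py <<'E'
import numpy as np,cv2
from scipy.spatial.transform import Rotation as R
from station import ctrl,eyes
def f(c): return 210/np.tan(np.radians(c["vertical_fov"]/2))
def ray(c,u,v):
    d=np.array([(u-c["cx"])/f(c),(v-c["cy"])/f(c),1.]); M=R.from_euler("xyz",c["attitude"]).as_matrix()
    return c["eye"],M@d
def plane(c,u,v,z):
    e,d=ray(c,u,v); return e+d*(z-e[2])/d[2]
def proj(c,p):
    M=R.from_euler("xyz",c["attitude"]).as_matrix(); q=M.T@(np.array(p)-c["eye"])
    return q[0]/q[2]*f(c)+c["cx"],q[1]/q[2]*f(c)+c["cy"]
def crop(c,u0,v0,u1,v1,s,name):
    cv2.imwrite("pics/"+name,cv2.resize(np.ascontiguousarray(c["frame"][v0:v1,u0:u1,::-1]),None,fx=s,fy=s,interpolation=cv2.INTER_CUBIC))
E
python3 - <<'E'
from h import *
c=eyes.camera("top"); crop(c,120,195,260,300,5,"t1.png"); crop(c,310,215,410,260,8,"t2.png")
s=eyes.camera("side"); crop(s,240,240,360,360,5,"s1.png"); crop(s,280,150,350,215,8,"s2.png")
np.savez("c0.npz",t=c,s=s)
E
```

```text
(no output)
```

View pics/t1.png

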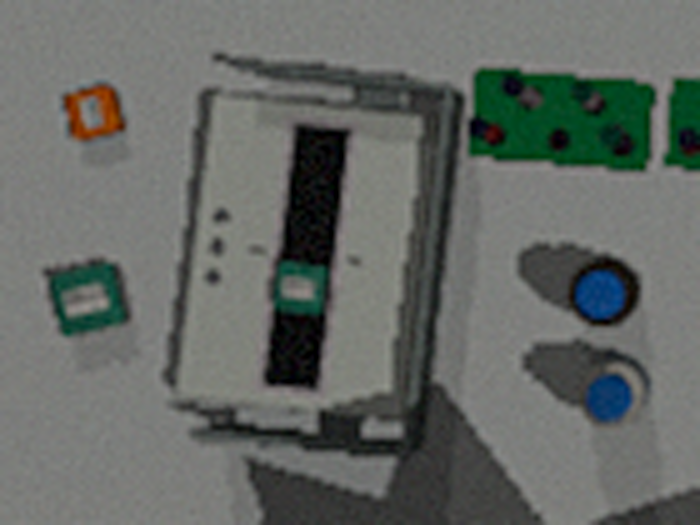

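View pics/t2.png

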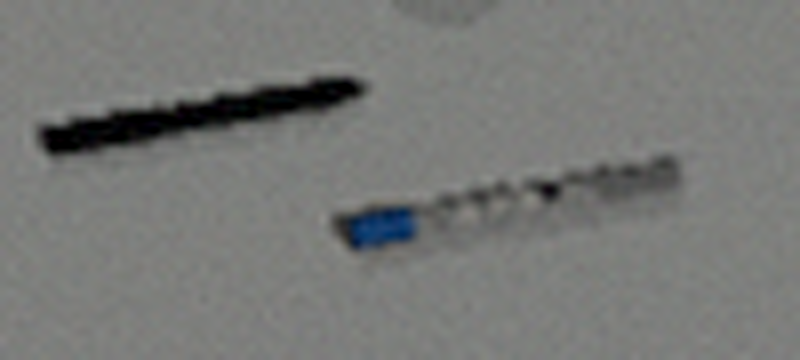

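View pics/s1.png

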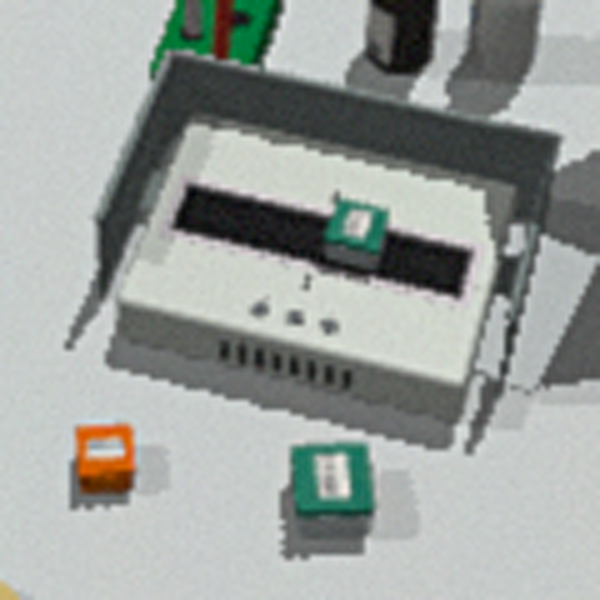

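View pics/s2.png

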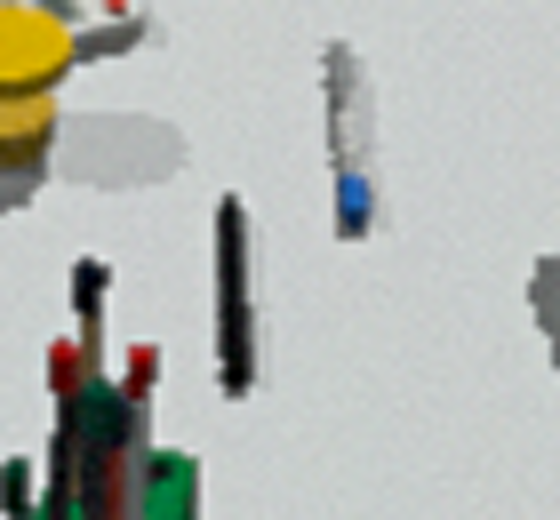

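```bash
python3 - <<'E'
from h import *
d=np.load("c0.npz",allow_pickle=True);t=d["t"].item();s=d["s"].item()
def T(u,v,z): return plane(t,120+u/5-.4,195+v/5-.4,z)
def S(u,v,z): return plane(s,240+u/5-.4,240+v/5-.4,z)
for nm,F,pts in(("top",T,[(297,126),(348,129),(318,387),(267,385)]),("side",S,[(188,185),(472,249),(459,297),(176,233)])):
    P=np.array([F(*p,.04) for p in pts])[:,:2]; print(nm,P.round(4).tolist(),P.mean(0).round(4),[np.linalg.norm(P[i]-P[(i+1)%4]).round(4) for i in range(4)])
    e=[P[(i+1)%4]-P[i] for i in range(4)]
    l=(e[1]-e[3]) if nm=="top" else e[0]-e[2]
    print("yaw",np.arctan2(-l[1],-l[0]))
for nm,c,(u0,v0,u1,v1) in(("top",t,(160,235,200,270)),("side",s,(295,270,325,300))):
    im=c["frame"][v0:v1,u0:u1].astype(int)
    m=((im[...,1]-im[...,0])>25).astype(np.uint8)
    # fill label
    cs,_=cv2.findContours(m,cv2.RETR_EXTERNAL,2); k=max(cs,key=cv2.contourArea); r=cv2.minAreaRect(k)
    print(nm,r,"box",plane(c,u0+r[0][0],v0+r[0][1],.06))
    b=cv2.boxPoints(r); 
    P=np.array([plane(c,u0+a,v0+q,.06)[:2] for a,q in b]);print(P.round(4).tolist(),[np.degrees(np.arctan2(*(P[(i+1)%4]-P[i])[::-1])).round(1) for i in range(4)])
A=plane(t,310+343/8-.45,215+230/8-.45,.0075);B=plane(t,310+680/8-.45,215+172/8-.45,.0075)
print("swab top",A,B,(A+B)/2,np.linalg.norm(A-B),np.arctan2(*(A-B)[[1,0]]))
A=plane(s,280+350/8-.45,150+230/8-.45,.0075);B=plane(s,280+335/8-.45,150+46/8-.45,.0075)
print("swab side",A,B,(A+B)/2,np.linalg.norm(A-B),np.arctan2(*(A-B)[[1,0]]))
def T2(u,v,z): return plane(t,120+u/5-.4,195+v/5-.4,z)
print("bottles",T2(604,292,.105),T2(610,397,.104),"greenbox",T2(90,297,.03),"orange",T2(95,111,.02), "edge",plane(t,180,300,0))
print("guard corner",T2(460,92,.078),T2(410,450,.078),T2(215,58,.078),T2(192,433,.078))
E
```

```text
top [[0.537, 0.2889], [0.5355, 0.2557], [0.3683, 0.2706], [0.3692, 0.3034]] [0.4525 0.2797] [np.float64(0.0332), np.float64(0.1679), np.float64(0.0329), np.float64(0.1685)]
yaw -0.08761265271293428
side [[0.5359, 0.2544], [0.3679, 0.2681], [0.3711, 0.3036], [0.5354, 0.291]] [0.4526 0.2793] [np.float64(0.1686), np.float64(0.0357), np.float64(0.1648), np.float64(0.0365)]
yaw -0.07888408977597307
top ((19.62162208557129, 17.27027130126953), (9.86393928527832, 9.86393928527832), 9.462322235107422) box [0.43227232 0.2798549  0.06      ]
[[0.4192, 0.2975], [0.4502, 0.2933], [0.4454, 0.2621], [0.4144, 0.2665]] [np.float64(-7.8), np.float64(-98.7), np.float64(172.1), np.float64(81.3)]
side ((15.823530197143555, 14.705883026123047), (11.64171028137207, 9.216353416442871), 14.03624439239502) box [0.43364081 0.28110547 0.06      ]
[[0.4506, 0.2959], [0.4495, 0.2624], [0.4165, 0.2662], [0.4181, 0.2994]] [np.float64(-91.7), np.float64(173.5), np.float64(87.2), np.float64(-6.2)]
swab top [ 0.46776042 -0.28588808  0.0075    ] [ 0.49393945 -0.42832194  0.0075    ] [ 0.48084994 -0.35710501  0.0075    ] 0.14481969481043147 1.7525654122602865
swab side [ 0.46896989 -0.28197079  0.0075    ] [ 0.49609791 -0.43012436  0.0075    ] [ 0.4825339  -0.35604757  0.0075    ] 0.15061676647946623 1.7518975781718058
bottles [0.43375259 0.08322209 0.105     ] [0.36914029 0.07838475 0.104     ] greenbox [0.42403    0.42210415 0.03      ] orange [0.54599783 0.42610028 0.02      ] edge [0.27295125 0.28628782 0.        ]
guard corner [0.55837604 0.17853496 0.078     ] [0.33258653 0.20465286 0.078     ] [0.57776551 0.33410657 0.078     ] [0.34168162 0.34116009 0.078     ]
```

>>> jog_arm([
  [[15,36,5],[0,0,0.6],94],
  [[30,72,10],[0,0,1.2],94],
  [[45,108,15],[0,0,1.8],94],
  [[60,144,20],[0,0,2.4],94],
  [[75,180,20],[0,0,3.0],94],
])

```text
time_s: 0.62
ee_pos: [0.3214, -0.3104, 0.2262]
eef_rot: [3.14, -0.0, 0.728]
force: [0.9, -1.1, 1.0]
grip_width: 0.094
```

>>> jog_arm([
  [[12,39,0],[0,0,0.6],94],
  [[24,78,0],[0,0,1.2],94],
  [[36,117,0],[0,0,1.8],94],
  [[48,156,0],[0,0,2.4],94],
  [[60,195,0],[0,0,3.0],94],
])

```text
time_s: 1.03
ee_pos: [0.381, -0.115, 0.2256]
eef_rot: [3.141, -0.0, 0.99]
force: [0.9, 0.4, 0.5]
grip_width: 0.0942
```

>>> jog_arm([
  [[8,40,0],[0,0,0.6],94],
  [[16,80,0],[0,0,1.2],94],
  [[22,120,0],[0,0,1.8],94],
  [[28,160,0],[0,0,2.4],94],
  [[34,200,0],[0,0,3.0],94],
])

```text
time_s: 1.45
ee_pos: [0.4148, 0.0852, 0.2256]
eef_rot: [3.141, -0.0, 1.252]
force: [0.6, -0.6, 0.8]
grip_width: 0.094
```

>>> jog_arm([
  [[4,40,0],[0,0,0.6],94],
  [[8,80,0],[0,0,1.2],94],
  [[12,120,0],[0,0,1.7],80],
  [[17,160,0],[0,0,2.2],70],
  [[17,195,0],[0,0,2.2],70],
])

```text
time_s: 1.87
ee_pos: [0.4319, 0.2806, 0.2252]
eef_rot: [-3.142, -0.0, 1.445]
force: [0.3, -1.4, 0.4]
grip_width: 0.0772
```

>>> jog_arm([
  [[1,0,-40],[0,0,0],65],
  [[1,0,-80],[0,0,0],65],
  [[1,0,-115],[0,0,0],65],
  [[1,0,-130],[0,0,0],65],
  [[1,0,-130],[0,0,0],65],
])

```text
time_s: 2.28
ee_pos: [0.4313, 0.2772, 0.0918]
eef_rot: [-3.136, 0.004, 1.441]
force: [-0.1, -0.5, -0.0]
grip_width: 0.0649
```

```bash
python3 - <<'E'
from h import *
c=eyes.camera("top"); crop(c,130,205,240,290,7,"t3.png")
s=eyes.camera("side"); crop(s,240,220,360,320,6,"s3.png")
E
```

```text
(no output)
```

View pics/s3.png

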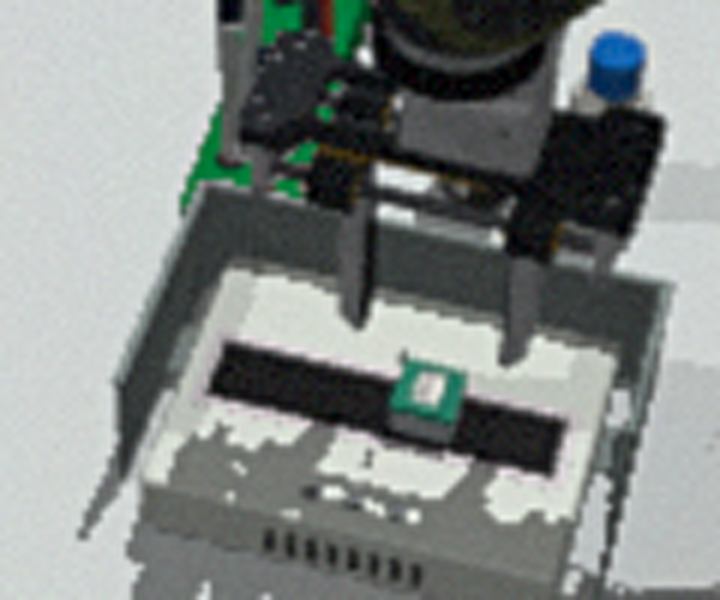

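```bash
python3 - <<'E'
from h import *
o=ctrl.get_obs();print(o["ee_pos"],o["eef_rot"],o["time_s"])
E
```

```text
[0.4332319  0.27820612 0.09598383] [-3.14152691e+00  3.62823662e-05  1.44118055e+00] 2.3833
```

>>> jog_arm([
  [[0,2,-30],[0,0,0],60],
  [[0,2,-46],[0,0,0],60],
  [[0,2,-52],[0,0,0],60],
  [[0,2,-52],[0,0,0],60],
])

```text
time_s: 2.72
ee_pos: [0.4332, 0.2802, 0.0438]
eef_rot: [3.142, -0.0, 1.441]
force: [-0.3, -0.5, -0.1]
grip_width: 0.0597
```

>>> jog_arm([
  [[0,0,0],[0,0,0],24],
  [[0,0,0],[0,0,0],24],
  [[0,0,0],[0,0,0],24],
  [[0,0,0],[0,0,0],24],
  [[0,0,0],[0,0,0],24],
], squeeze=15)

```text
time_s: 3.13
ee_pos: [0.4333, 0.2802, 0.0441]
eef_rot: [3.141, -0.001, 1.441]
force: [0.3, -0.5, 6.1]
grip_width: 0.0308
```

>>> jog_arm([
  [[0,0,0],[0,0,0],24],
  [[0,0,0],[0,0,0],24],
  [[0,0,0],[0,0,0],24],
])

```text
time_s: 3.38
ee_pos: [0.4333, 0.2803, 0.0441]
eef_rot: [3.141, -0.0, 1.441]
force: [-1.4, -1.1, 6.3]
grip_width: 0.0309
```

>>> jog_arm([
  [[0,0,15],[0,0,0],24],
  [[0,0,40],[0,0,0],24],
  [[0,0,75],[0,0,0],24],
  [[0,0,95],[0,0,0],24],
  [[0,0,95],[0,0,0],24],
])

```text
time_s: 3.8
ee_pos: [0.4346, 0.281, 0.1428]
eef_rot: [3.136, -0.004, 1.441]
force: [0.2, -0.0, 0.2]
grip_width: 0.031
```

```bash
python3 - <<'E'
from h import *
s=eyes.camera("side"); crop(s,220,200,380,320,5,"s4.png")
o=ctrl.get_obs();print(o["ee_pos"],o["grip_width"],o["force"])
E
```

```text
[0.43380454 0.28055266 0.1403386 ] 0.030998157618114038 [ 0.58728472  0.2463428  -1.07066021]
```

View pics/s4.png

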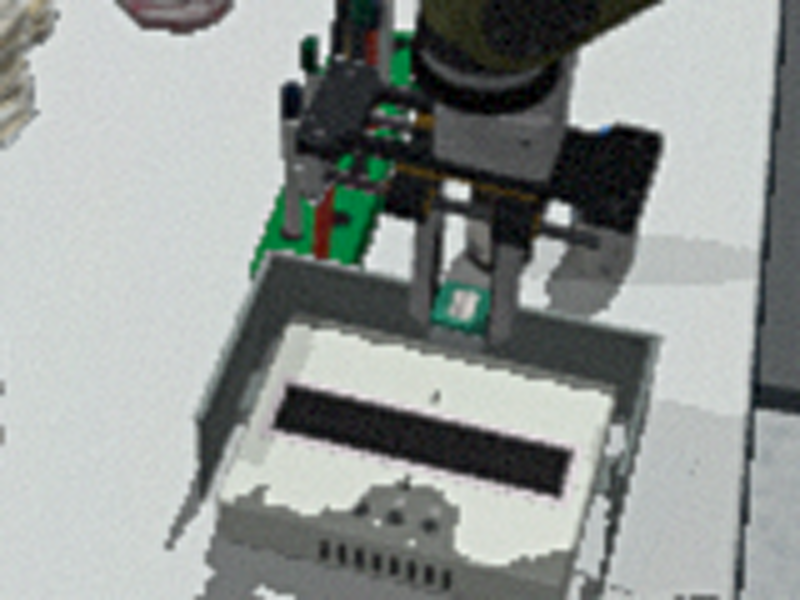

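>>> jog_arm([
  [[-15,30,0],[0,0,0],24],
  [[-35,63,0],[0,0,0],24],
  [[-55,97,0],[0,0,0],24],
  [[-75,130,0],[0,0,0],24],
  [[-89,145,0],[0,0,0],24],
])

```text
time_s: 4.27
ee_pos: [0.3418, 0.4275, 0.137]
eef_rot: [-3.14, 0.001, 1.443]
force: [0.1, 0.4, -1.1]
grip_width: 0.0306
```

>>> jog_arm([
  [[0,0,-30],[0,0,0],24],
  [[0,0,-65],[0,0,0],24],
  [[0,0,-90],[0,0,0],24],
  [[0,0,-90],[0,0,0],24],
  [[0,0,-90],[0,0,0],24],
])

```text
time_s: 4.68
ee_pos: [0.3434, 0.4244, 0.0472]
eef_rot: [-3.14, 0.003, 1.441]
force: [0.4, -0.3, 0.3]
grip_width: 0.031
```

```bash
python3 - <<'E'
from h import *
s=eyes.camera("side"); crop(s,240,270,390,382,5,"s5.png")
o=ctrl.get_obs();print(o["ee_pos"],o["grip_width"],o["force"])
E
```

```text
[0.34419276 0.42517517 0.04887988] 0.03050442203147885 [ 0.82714454  0.0895694  -0.26878524]
```

View pics/s5.png

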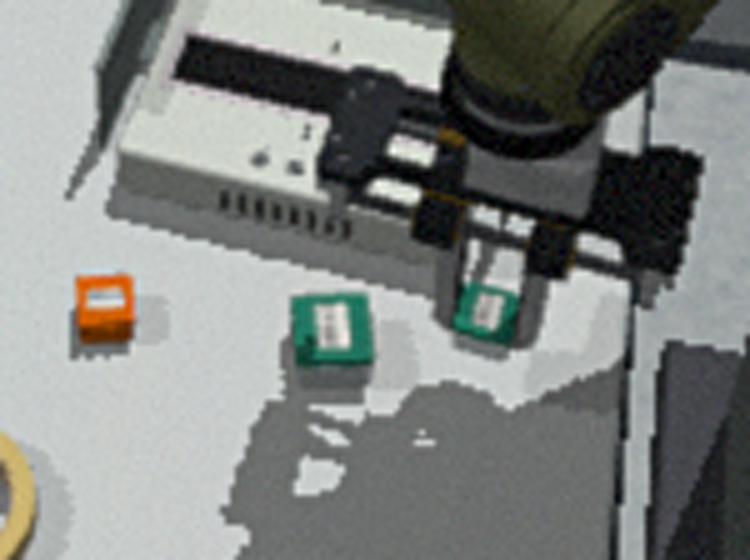

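>>> jog_arm([
  [[0,0,-25],[0,0,0],24],
  [[0,0,-38],[0,0,0],24],
  [[0,0,-42],[0,0,0],24],
  [[0,0,-44],[0,0,0],24],
  [[0,0,-44],[0,0,0],24],
])

```text
time_s: 5.15
ee_pos: [0.3446, 0.4256, 0.0056]
eef_rot: [3.141, -0.001, 1.441]
force: [0.2, 0.2, -0.6]
grip_width: 0.0308
```

>>> jog_arm([
  [[0,0,-1],[0,0,0],24],
  [[0,0,-1],[0,0,0],24],
])

```text
time_s: 5.32
ee_pos: [0.3444, 0.4255, 0.0044]
eef_rot: [3.141, -0.001, 1.441]
force: [0.4, 0.1, -0.0]
grip_width: 0.031
```

>>> jog_arm([
  [[0,0,0],[0,0,0],38],
  [[0,0,0],[0,0,0],44],
  [[0,0,0],[0,0,0],54],
  [[0,0,0],[0,0,0],54],
])

```text
time_s: 5.65
ee_pos: [0.3441, 0.4252, 0.0036]
eef_rot: [3.141, -0.0, 1.441]
force: [-0.4, -0.0, 0.0]
grip_width: 0.053
```

>>> jog_arm([
  [[0,0,20],[0,0,0],54],
  [[0,0,60],[0,0,0],54],
  [[0,0,100],[0,0,0],54],
  [[0,0,140],[0,0,0],54],
  [[0,0,180],[0,0,0],54],
])

```text
time_s: 6.07
ee_pos: [0.3437, 0.4248, 0.1855]
eef_rot: [-3.142, 0.0, 1.441]
force: [0.5, -0.3, -0.1]
grip_width: 0.0541
```

>>> jog_arm([
  [[0,-20,30],[0,0,0],60],
  [[15,-55,30],[0,0,0],60],
  [[30,-90,30],[0,0,0],60],
  [[40,-130,30],[0,0,0],60],
  [[50,-170,30],[0,0,0],60],
])

```text
time_s: 6.48
ee_pos: [0.3941, 0.2535, 0.2135]
eef_rot: [3.141, -0.0, 1.442]
force: [0.9, 0.3, 0.3]
grip_width: 0.0597
```

```bash
python3 - <<'E'
from h import *
s=eyes.camera("side"); crop(s,220,230,380,350,5,"s6.png")
t=eyes.camera("top"); crop(t,120,195,260,300,5,"t6.png")
o=ctrl.get_obs();print(o["ee_pos"],o["grip_width"],o["force"])
E
```

```text
[0.39510311 0.2511186  0.2137566 ] 0.05997293386770107 [0.28526737 0.38081929 0.77761719]
```

View pics/s6.png

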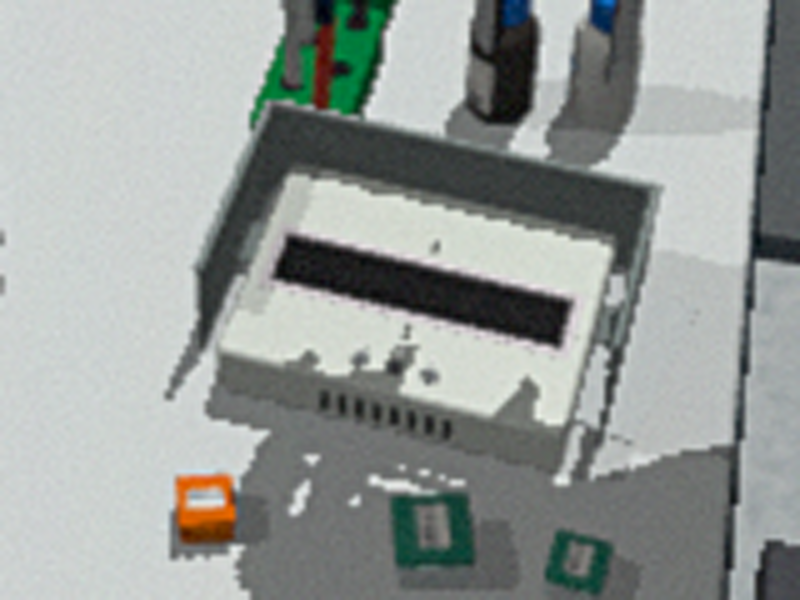

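View pics/t6.png

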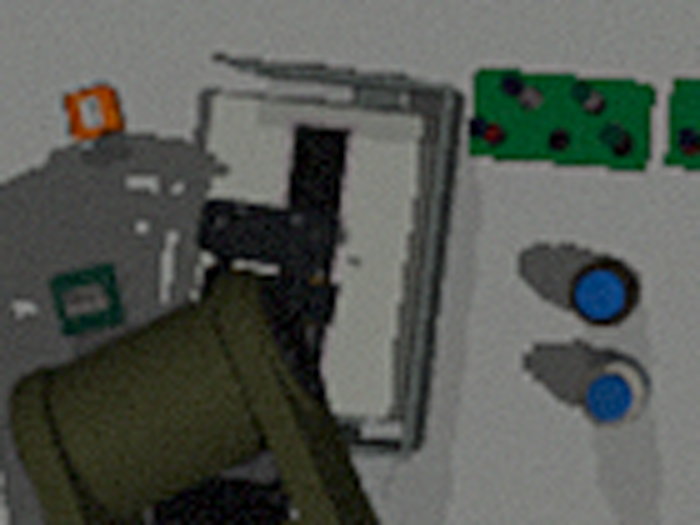

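>>> jog_arm([
  [[5,-30,10],[0,0,0.3],60],
  [[10,-70,15],[0,0,0.6],60],
  [[15,-110,15],[0,0,0.9],60],
  [[20,-150,15],[0,0,1.2],60],
  [[20,-190,15],[0,0,1.5],60],
])

```text
time_s: 7.0
ee_pos: [0.4142, 0.0638, 0.2287]
eef_rot: [3.141, -0.0, 1.574]
force: [0.5, 0.0, 0.0]
grip_width: 0.06
```

>>> jog_arm([
  [[5,-40,0],[0,0,0.3],60],
  [[10,-80,0],[0,0,0.6],60],
  [[15,-120,0],[0,0,0.9],60],
  [[20,-160,0],[0,0,1.2],60],
  [[25,-200,0],[0,0,1.5],60],
])

```text
time_s: 7.42
ee_pos: [0.4391, -0.1366, 0.2287]
eef_rot: [3.141, 0.0, 1.705]
force: [1.2, 0.2, 0.1]
grip_width: 0.0601
```

>>> jog_arm([
  [[8,-40,0],[0,0,0.2],60],
  [[16,-80,-10],[0,0,0.4],60],
  [[24,-120,-20],[0,0,0.55],60],
  [[32,-155,-30],[0,0,0.55],60],
  [[41,-190,-30],[0,0,0.55],60],
])

```text
time_s: 7.83
ee_pos: [0.4798, -0.3262, 0.1963]
eef_rot: [-3.14, -0.002, 1.751]
force: [0.2, -0.0, 0.2]
grip_width: 0.0601
```

```bash
python3 - <<'E'
from h import *
s=eyes.camera("side"); crop(s,270,110,390,210,6,"s7.png")
t=eyes.camera("top"); 
o=ctrl.get_obs();print(o["ee_pos"],o["eef_rot"],o["grip_width"],o["force"])
# window remeasure, both views
for nm,c,(u0,v0,u1,v1) in(("top",t,(165,212,196,280)),("side",s,(268,274,340,305))):
    g=c["frame"][v0:v1,u0:u1].max(2); m=(g<(45 if nm=="top" else 50)).astype(np.uint8)
    cs,_=cv2.findContours(m,cv2.RETR_EXTERNAL,2); k=max(cs,key=cv2.contourArea).reshape(-1,2)
    P=np.array([plane(c,u0+a,v0+b,.04)[:2] for a,b in k],np.float32)*1000
    print(nm,cv2.minAreaRect(P))
# placed box
im=s["frame"].astype(int)[325:360,325:350]
m=((im[...,1]-im[...,0])>20).astype(np.uint8); cs,_=cv2.findContours(m,cv2.RETR_EXTERNAL,2); k=max(cs,key=cv2.contourArea).reshape(-1,2)
print(cv2.minAreaRect(np.array([plane(s,325+a,325+b,.02)[:2] for a,b in k],np.float32)*1000))
E
```

```text
[ 0.4802284  -0.32815352  0.19677402] [-3.14018245e+00 -1.08165553e-03  1.74799851e+00] 0.060293164203563704 [-1.22641257  0.79117327  0.11595864]
top ((451.9259033203125, 281.0948791503906), (34.69614791870117, 167.50338745117188), 84.84315490722656)
side ((452.9586181640625, 278.7449951171875), (32.16556167602539, 166.66796875), 83.66401672363281)
((344.6614990234375, 425.8063049316406), (33.79371643066406, 30.662023544311523), 82.40235900878906)
```

View pics/s7.png

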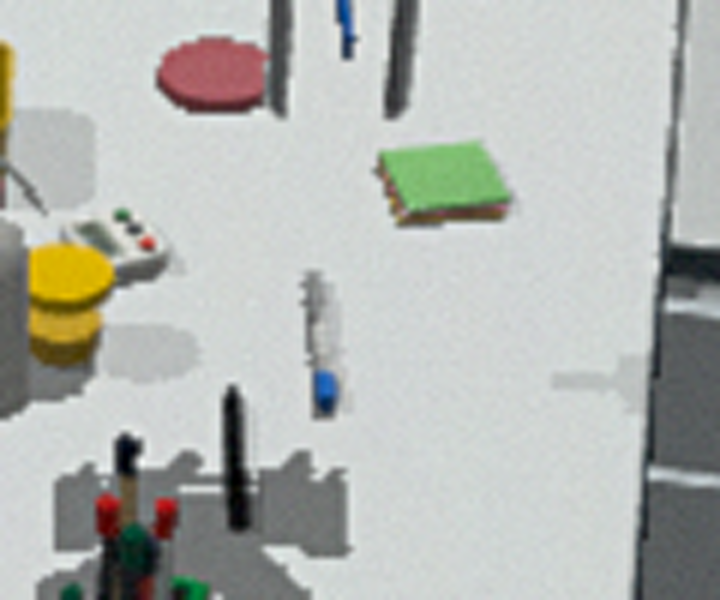

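>>> jog_arm([
  [[1,-15,-30],[0,0,0],50],
  [[1,-28,-65],[0,0,0],50],
  [[1,-28,-105],[0,0,0],50],
  [[1,-28,-135],[0,0,0],50],
  [[1,-28,-135],[0,0,0],50],
])

```text
time_s: 8.35
ee_pos: [0.479, -0.3501, 0.0576]
eef_rot: [-3.136, -0.007, 1.751]
force: [0.3, 2.0, -1.3]
grip_width: 0.0503
```

```bash
python3 - <<'E'
from h import *
s=eyes.camera("side"); crop(s,270,110,390,210,6,"s8.png")
o=ctrl.get_obs();print(o["ee_pos"],o["eef_rot"],o["grip_width"],o["force"])
E
```

```text
[ 0.48031658 -0.35118792  0.06142821] [-3.13838875 -0.00397107  1.75158083] 0.0498460709694408 [-0.16479575  0.3394332   1.80685675]
```

View pics/s8.png

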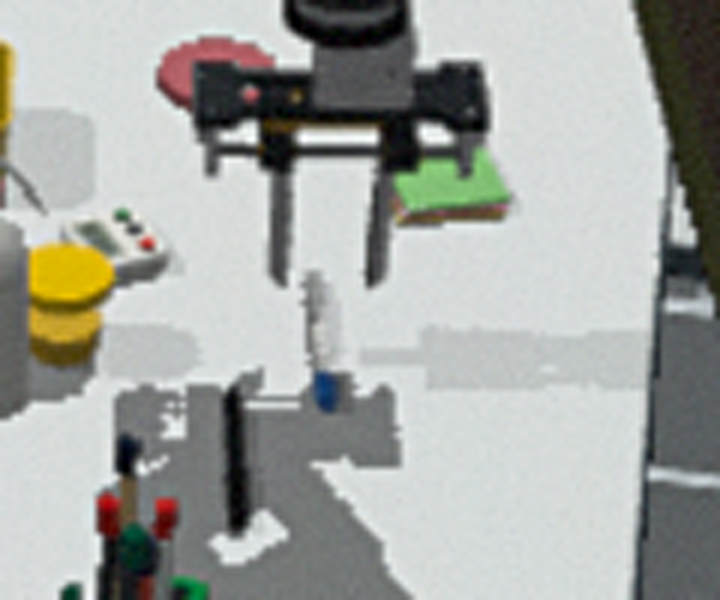

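>>> jog_arm([
  [[0,0,-25],[0,0,0],45],
  [[0,0,-48],[0,0,0],45],
  [[0,0,-55],[0,0,0],45],
  [[0,0,-57],[0,0,0],45],
  [[0,0,-57],[0,0,0],45],
])

```text
time_s: 8.82
ee_pos: [0.4819, -0.3532, 0.0083]
eef_rot: [3.14, 0.001, 1.751]
force: [0.1, -0.6, -0.4]
grip_width: 0.0449
```

>>> jog_arm([
  [[0,-3,-3],[0,0,0],40],
  [[0,-3,-5],[0,0,0],40],
  [[0,-3,-5],[0,0,0],40],
])

```text
time_s: 9.07
ee_pos: [0.4813, -0.3563, 0.0021]
eef_rot: [3.141, 0.001, 1.751]
force: [0.1, 0.2, -0.8]
grip_width: 0.04
```

>>> jog_arm([
  [[0,0,0],[0,0,0],8],
  [[0,0,0],[0,0,0],8],
  [[0,0,0],[0,0,0],8],
  [[0,0,0],[0,0,0],8],
  [[0,0,0],[0,0,0],8],
], squeeze=20)

```text
time_s: 9.48
ee_pos: [0.4811, -0.3559, 0.0016]
eef_rot: [3.142, 0.0, 1.751]
force: [0.1, 0.2, 2.7]
grip_width: 0.0146
```

>>> jog_arm([
  [[0,0,0],[0,0,0],8],
  [[0,0,0],[0,0,0],8],
  [[0,0,0],[0,0,0],8],
])

```text
time_s: 9.73
ee_pos: [0.4811, -0.3559, 0.0016]
eef_rot: [3.142, 0.0, 1.751]
force: [-1.3, 1.3, 2.2]
grip_width: 0.0149
```

>>> jog_arm([
  [[0,0,15],[0,0,0],8],
  [[0,0,50],[0,0,0],8],
  [[0,0,90],[0,0,0],8],
  [[0,0,130],[0,0,0],8],
  [[0,0,170],[0,0,0],8],
])

```text
time_s: 10.15
ee_pos: [0.4807, -0.3556, 0.1732]
eef_rot: [-3.141, -0.0, 1.751]
force: [0.2, 0.7, 0.3]
grip_width: 0.0142
```

>>> jog_arm([
  [[0,0,30],[0,0,0],8],
  [[0,0,60],[0,0,0],8],
  [[0,0,70],[0,0,0],8],
  [[0,0,70],[0,0,0],8],
])

```text
time_s: 10.48
ee_pos: [0.4816, -0.3564, 0.2438]
eef_rot: [3.139, 0.003, 1.751]
force: [-0.1, -0.8, -0.0]
grip_width: 0.0149
```

```bash
python3 - <<'E'
from h import *
s=eyes.camera("side"); crop(s,250,40,410,160,5,"s9.png")
t=eyes.camera("top"); crop(t,320,190,460,295,5,"t9.png")
o=ctrl.get_obs();print(o["ee_pos"],o["eef_rot"],o["grip_width"],o["force"])
print(proj(s,o["ee_pos"]),proj(t,o["ee_pos"]))
E
```

```text
[ 0.48074543 -0.35565786  0.23974906] [-3.14041334e+00 -1.40148250e-03  1.75098572e+00] 0.014851650254083642 [-0.177509    0.05957996 -0.41468943]
(np.float64(327.1480161507145), np.float64(113.69160162053126)) (np.float64(394.48210381359866), np.float64(239.59624817654984))
```

View pics/s9.png

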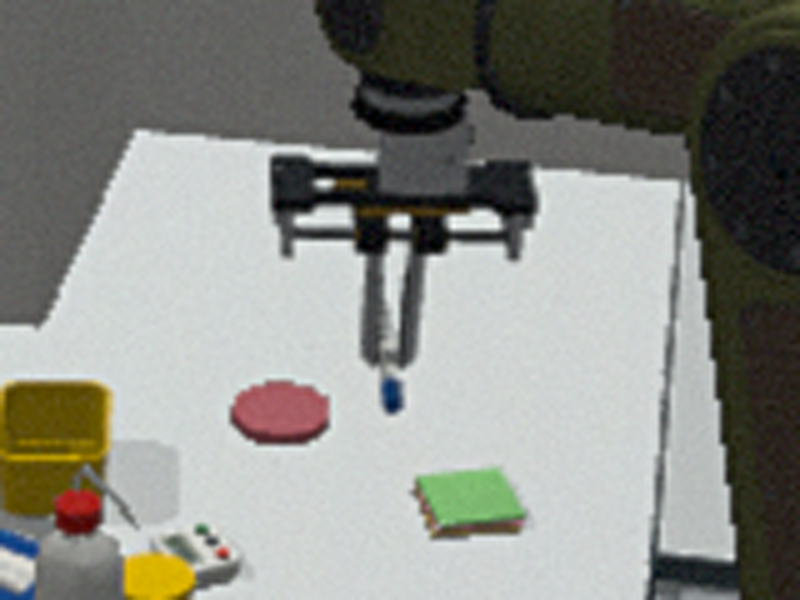

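View pics/t9.png

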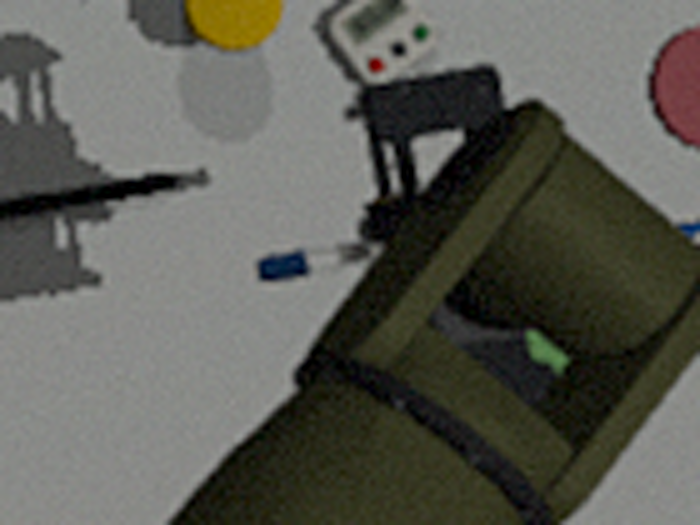

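```bash
python3 - <<'E'
from h import *
d=np.load("c0.npz",allow_pickle=True);t=d["t"].item();s=d["s"].item()
def tri(a,b):
    (e1,d1),(e2,d2)=ray(t,*a),ray(s,*b)
    k=np.linalg.lstsq(np.c_[d1,-d2],e2-e1,rcond=None)[0]; p,q=e1+k[0]*d1,e2+k[1]*d2
    return (p+q)/2,np.linalg.norm(p-q)
p,e=tri((371.6,243.0),(328.2,121.0)); print(p,e, p-[.4807,-.3557,.2457], np.linalg.norm(p[:2]-[.4807,-.3557]))
E
```

```text
[ 0.46993201 -0.28832182  0.25069361] 0.000986606608588977 [-0.01076799  0.06737818  0.00499361] 0.06823319233444793
```

>>> jog_arm([
  [[-5,25,5],[0,0,0.9],8],
  [[-10,60,10],[0,0,1.8],8],
  [[-15,98,10],[0,0,2.7],8],
  [[-20,136,10],[0,0,3.6],8],
  [[-25,174,10],[0,0,4.5],8],
])

```text
time_s: 11.0
ee_pos: [0.4548, -0.1801, 0.249]
eef_rot: [-3.14, -0.003, 2.147]
force: [1.2, -0.4, 0.3]
grip_width: 0.0149
```

>>> jog_arm([
  [[-5,38,0],[0,0,0.9],8],
  [[-10,76,0],[0,0,1.8],8],
  [[-15,114,0],[0,0,2.7],8],
  [[-20,152,0],[0,0,3.6],8],
  [[-25,190,0],[0,0,4.5],8],
])

```text
time_s: 11.42
ee_pos: [0.4297, 0.0098, 0.2493]
eef_rot: [-3.14, -0.003, 2.54]
force: [0.7, -0.1, -0.4]
grip_width: 0.0146
```

>>> jog_arm([
  [[2,38,0],[0,0,0.9],8],
  [[4,76,0],[0,0,1.8],8],
  [[8,114,0],[0,0,2.7],8],
  [[12,152,0],[0,0,3.6],8],
  [[15,185,0],[0,0,4.5],8],
])

```text
time_s: 11.83
ee_pos: [0.4452, 0.1953, 0.2492]
eef_rot: [-3.14, -0.003, 2.934]
force: [0.6, -0.1, -0.2]
grip_width: 0.0147
```

>>> jog_arm([
  [[3,35,0],[0,0,0.6],8],
  [[5,70,0],[0,0,1.2],8],
  [[7,84,0],[0,0,1.34],8],
  [[7,84,-30],[0,0,1.34],8],
  [[7,84,-50],[0,0,1.34],8],
])

```text
time_s: 12.25
ee_pos: [0.4522, 0.2774, 0.198]
eef_rot: [-3.14, -0.003, 3.047]
force: [0.5, -0.7, -1.2]
grip_width: 0.0148
```

>>> jog_arm([
  [[0,0,-30],[0,0,0],8],
  [[0,0,-60],[0,0,0],8],
  [[0,0,-80],[0,0,0],8],
  [[0,0,-80],[0,0,0],8],
  [[0,0,-80],[0,0,0],8],
])

```text
time_s: 12.67
ee_pos: [0.4524, 0.2764, 0.1202]
eef_rot: [-3.14, -0.003, 3.045]
force: [0.1, 0.1, 0.3]
grip_width: 0.0147
```

```bash
python3 - <<'E'
from h import *
s=eyes.camera("side"); crop(s,230,220,370,325,5,"s10.png")
t=eyes.camera("top"); crop(t,120,195,260,300,5,"t10.png")
o=ctrl.get_obs();print(o["time_s"],o["ee_pos"],o["eef_rot"],o["grip_width"],o["force"])
E
```

```text
12.7667 [0.45347282 0.27710996 0.12238258] [3.14106207e+00 8.88930908e-04 3.04560601e+00] 0.01444248329658072 [-0.6980607   0.92879241  1.41881963]
```

View pics/s10.png

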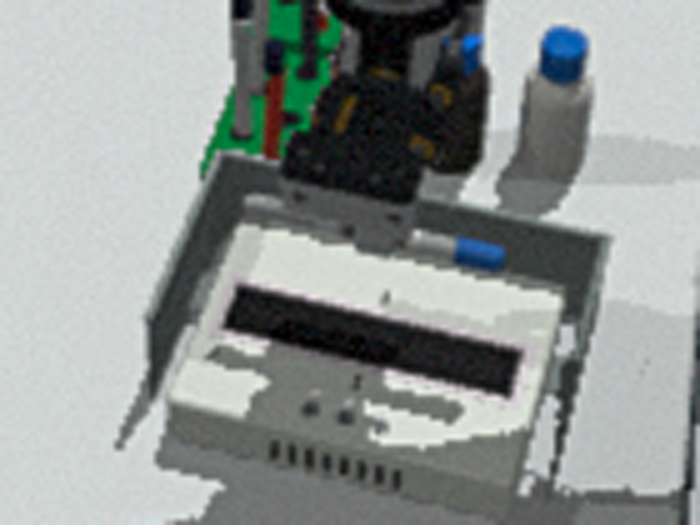

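View pics/t10.png

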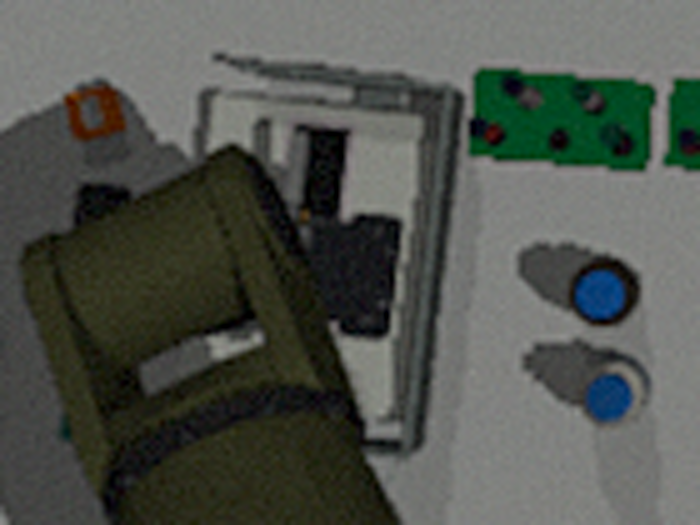

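```bash
python3 - <<'E'
from h import *
d=np.load("c0.npz",allow_pickle=True);s=d["s"].item()
A=plane(s,230+243/5-.4,220+203/5-.4,.1283);B=plane(s,230+503/5-.4,220+255/5-.4,.1283)
print(A,B,(A+B)/2,np.linalg.norm(A-B),np.degrees(np.arctan2(*(A-B)[[1,0]])))
E
```

```text
[0.53018941 0.26978242 0.1283    ] [0.3843804  0.27833304 0.1283    ] [0.45728491 0.27405773 0.1283    ] 0.14605951053163269 -3.356132767843815
```

>>> jog_arm([
  [[-4,3,-15],[0,0,0],8],
  [[-4,3,-35],[0,0,0],8],
  [[-4,3,-46],[0,0,0],8],
  [[-4,3,-48],[0,0,0],8],
  [[-4,3,-48],[0,0,0],8],
])

```text
time_s: 13.18
ee_pos: [0.4492, 0.2801, 0.0738]
eef_rot: [-3.142, -0.0, 3.046]
force: [-0.0, -0.9, 0.6]
grip_width: 0.015
```

>>> jog_arm([
  [[0,0,-4],[0,0,0],8],
  [[0,0,-8],[0,0,0],8],
  [[0,0,-12],[0,0,0],8],
  [[0,0,-14],[0,0,0],8],
  [[0,0,-14],[0,0,0],8],
])

```text
time_s: 13.6
ee_pos: [0.4489, 0.28, 0.0591]
eef_rot: [-3.141, -0.0, 3.046]
force: [-0.1, -0.0, 0.7]
grip_width: 0.0149
```

```bash
python3 - <<'E'
from h import *
s=eyes.camera("side"); crop(s,230,220,370,325,5,"s11.png")
o=ctrl.get_obs();print(o["time_s"],o["ee_pos"],o["eef_rot"],o["grip_width"],o["force"])
E
```

```text
13.65 [0.44898205 0.28007219 0.05932351] [-3.14141091e+00 -2.70116925e-04  3.04602608e+00] 0.014841456841582279 [-1.30506141 -0.12764951 -0.55368753]
```

View pics/s11.png

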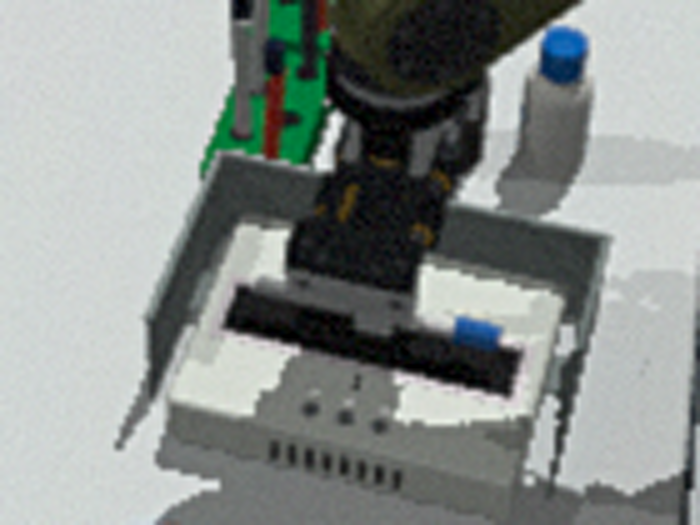

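```bash
python3 - <<'E'
from h import *
d=np.load("c0.npz",allow_pickle=True);s=d["s"].item()
A=plane(s,230+252/5-.4,220+285/5-.4,.0652);B=plane(s,230+500/5-.4,220+334/5-.4,.0652)
print(A,B,(A+B)/2,np.linalg.norm(A-B),np.degrees(np.arctan2(*(A-B)[[1,0]])))
c=np.array([.4525,.2795]);u=np.array([np.cos(-.091),np.sin(-.091)])
m=((A+B)/2)[:2]-c;print("along",m@u,"across",m@[-u[1],u[0]])
E
```

```text
[0.52384037 0.27392814 0.0652    ] [0.38086193 0.28074325 0.0652    ] [0.45235115 0.2773357  0.0652    ] 0.14314076879947168 -2.728958138161778
along 4.844650321205837e-05 across -0.0021688760904288763
```

>>> jog_arm([
  [[0,1,-2],[0,0,0],8],
  [[0,1,-2],[0,0,0],8],
  [[0,1,-2],[0,0,0],8],
  [[0,1,-2],[0,0,0],8],
  [[0,1,-2],[0,0,0],8],
])

```text
time_s: 14.07
ee_pos: [0.4491, 0.2811, 0.0575]
eef_rot: [3.142, 0.0, 3.046]
force: [0.5, 0.8, -0.4]
grip_width: 0.0146
```

```bash
python3 - <<'E'
from h import *
s=eyes.camera("side"); cv2.imwrite("pics/s12.png",s["frame"][:,:,::-1])
o=ctrl.get_obs();print(o["time_s"],o["ee_pos"],o["eef_rot"],o["grip_width"],o["force"],abs(o["joint_vel"]).max())
E
```

```text
14.1167 [0.44908177 0.28113217 0.05753207] [3.14153890e+00 1.34848075e-04 3.04608483e+00] 0.014864807654345747 [0.46767673 0.82399414 0.45198058] 0.001079409637357384
```

View pics/s12.png

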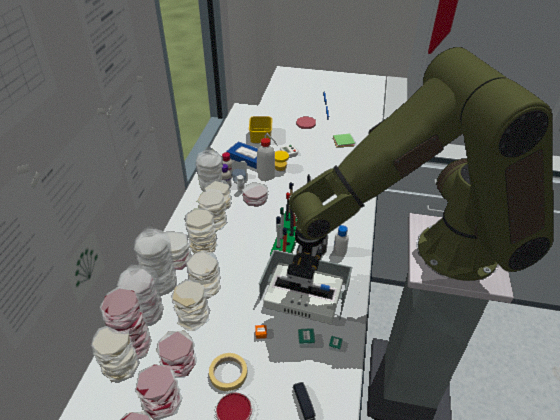

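```bash
python3 -c "
from station import ctrl
print(ctrl.hand_in())"
```

```text
the job is handed in; nothing more can be done
None
```

I lifted the smaller green slip box off the reader window and set it upright on the bench at about (0.345, 0.425). Then I picked up the swab tube, carried it over the bottles and the guard, and handed in at about 14 s (limit 58 s) while holding it over the window. The hand-in reports no verdict.

What my last checks showed:
- **Tube position:** in the side view, taken just before a final nudge of 1 mm in y and 2 mm down, the tube was about 0 mm off lengthwise and 2 mm off sideways. The nudge reduced the sideways offset to about 1 mm.
- **Height:** the underside is about 16 mm above the window, worked out from the tool height.
- **Grip and contact:** the fingers are closed at 14.9 mm on the tube. The arm is still, and the tool force is about 1 N, which is noise level.
- **Slip box:** it was on the bench, released and off the reader in the last picture.

- **Angle disagreement:** the tool yaw puts the tube within about 0.5° of the window's axis, but the partly hidden tube ends in the side view suggest about 2.5°. Both are inside the 8° limit.
- **Not checked:** the arm hid the tube from the top camera at the end, so only the side view confirms its final position. The marker pen was hidden behind the arm in the last picture. It looked untouched after the tube was lifted.

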